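# Hook the tube bracket into the slotted stand and lock it

### The job

Pick up the steel tube bracket from the bench, hook its two claws into the top pair of slots of the slotted stand, and press it down until it is fully home and the sprung latch has clicked out through its window. Push gently, feeling your way in rather than forcing it, then let go and leave the bottle, the beaker and the tube rack alone.

Things in the scene. Friction and masses are not known exactly. Their poses are not given: they have to be found in the camera images.
- bracket: Loose steel tube bracket, 0.28 kg, upright on the bench. Origin: middle of the lower edge of its back plate's rear face; +x the way the claws point, z up. Back plate 110 wide (y), x -5 to 0, 48 mm high, with a window in its middle, 22 wide, z 6 to 19 mm. Tray with four notches: x -60 to 0, z 0 to 6 mm. On the stand its axes are parallel to the stand's.
- fin (a point): Grasp point on the bracket's grey upright grip fin, at (-28, 0, 71) mm from the bracket's origin. The fin is 12 mm thick (y -6 to 6), x -48 to -5, z 24 to 88 mm in the bracket's frame; pinch it across y from above.
- claws (a point): Midway between the bracket's two claws' tongues, at (9, 0, 30) mm from its origin. The claws are at y -40 and +40 mm, each 5 mm thick in y: a neck (x 0 to 6, z 34 to 46 mm) carries a downward tongue (x 6 to 12, z 14 to 46), so a 6 mm gap is left between tongue and back plate.
- stand: Fixed stand: dark foot 150 x 190 x 12 mm, two aluminium slotted uprights 30 wide, 245 high. Origin: on the bench in the plane of the uprights' front faces (x = 0), midway between their nominal places; +x to the back, z up. The bracket goes on the -x side. The uprights, latch included, are bolted as one up to 8 mm off nominal to either side (y): not measured, to be felt or seen.
- top_slots (a point): Nominal middle between the top pair of slots, on the front faces, at (0, 0, 209) mm of the stand. Slots: 8 mm wide, at y -40 and +40, z 190 to 228; two more rows below (128 to 166, 66 to 104). Face plates 4 mm thick, open behind. Claws pass with the bracket's origin at z 176 to 182 mm, until the back plate meets the uprights (x = 0); then the bracket slides down.
- home (a point): Where the bracket's origin is when fully home in the top slots (bar the side offset and up to 2 mm play in -x): (0, 0, 156) mm of the stand, necks resting on the slots' lower edges. More than 32 N between bracket and stand bends the claws.
- latch (a joint): Sprung latch tongue between the uprights, 16 mm wide: flat underside at z 163.5, bevelled top to z 173 of the stand, 7 mm proud of the faces. Reads 0 m when out, up to 0.010 pushed back. The descending bracket's lower edge pushes it back (about 8 to 14 N downward); with the bracket home it springs out through the window to 0 again.
- bottle: Clear reagent bottle with blue cap, 70 mm diameter, 160 mm high; origin under its centre. Leave alone.
- beaker: White plastic beaker, 80 mm diameter, 100 mm high; origin under its centre. Leave alone.
- tube_rack: Blue rack of small tubes, 100 x 160 x 62 mm; origin under its centre. Leave alone.
Things that resemble listed ones, but are neither listed nor needed, are in the scene too. What is shaped like the bracket but brown or red is not meant.

How it is judged:
On the way:
1. both claws are through the top pair of slots, with the bracket still raised (x of bracket in the frame of stand between -0.005 and 0.004 m and y of bracket in the frame of stand between -0.014 and 0.014 m and z of bracket in the frame of stand between 0.162 and 0.187 m and angle between the y axis of bracket and the y axis of stand, either way round below 0.1 rad), for 0.05 s.
At the end, for the whole second after the job is handed in: The bracket hangs still in the top pair of slots, its origin 153 to 159 mm above the stand's (home is 156), within 6 mm of the uprights' faces in x and 14 mm of the middle in y, square to within 0.08 rad and upright to within 0.12 rad, and the latch has sprung out (reads below 2 mm) (z of bracket in the frame of stand between 0.153 and 0.159 m and x of bracket in the frame of stand between -0.006 and 0.004 m and y of bracket in the frame of stand between -0.014 and 0.014 m and angle between the y axis of bracket and the y axis of stand, either way round below 0.08 rad and angle between bracket's own z axis and vertical below 0.12 rad and value of joint latch below 0.002 m and linear speed of bracket below 0.02 m/s); the robot touches nothing.
It fails at once if the bracket is forced against the stand with more than 32 N (contact force between bracket and stand above 32 N).
It fails at once if the bottle is moved by more than 25 mm (distance of bottle from where it was at the start of the episode above 0.025 m).
It fails at once if the beaker is moved by more than 25 mm (distance of beaker from where it was at the start of the episode above 0.025 m).
It fails at once if the tube rack is moved by more than 25 mm (distance of tube_rack from where it was at the start of the episode above 0.025 m).
It also fails if it takes over 61 s, if anything falls off the work surface, if the arm or the gripper's body presses on something with over 40 N, if the wrist force passes 120 N, or if a joint passes its speed limit or range.

### The arm

A 6-joint arm with a two-finger parallel gripper is mounted at the origin on the work surface. World frame = base frame: x ahead of the robot, y to its left, z up, the work surface at z = 0. Lengths are in m, angles in rad, forces in N, time in s.
With the tool pointing down it reaches from about 0.3 to 0.75 m from the base axis. Payload 8.5 kg.
Tool frame: the origin (TCP) lies midway between the tips of the shut fingers; the grasp point (between the pads) lies bot.grasp_offset behind it (bot.grasp_offset is the distance from the TCP to the grasp point, in m); z points along the fingers, y is the direction in which the jaws open and shut (so a half turn about z gives the same grasp; the last joint's range is limited). The gripper opens to 85 mm and grips with 20 to 120 N. Pads are 22 mm wide; open, the fingers measure 114 mm over their backs; the gripper's body (76 mm by 85 mm) begins 54 mm behind the grasp point. The pads swing forward as they close: fully open they stand 13 mm farther back than shut.
Start: joints at [-1.449, 0.381, 1.297, -0, 1.464, -0.215], TCP at [0.182, -0.519, 0.231] pointing down, gripper open.
Joint ranges: [-3.11, 3.11], [-0.89, 2.33], [0.22, 2.48], [-1.42, 4.56], [0.17, 2.85], [-2.88, 2.88]. Speed limits (rad/s): [2.39, 2.39, 3.14, 3.14, 3.14, 3.14].

### API

Orientations are given as [roll, pitch, yaw] about the fixed x, y, z axes, in that order (R = Rz(yaw) Ry(pitch) Rx(roll)).
In Python, from bench import bot gives the robot as it stands. The module is installed in compiled form; this text tells all that it offers.
- The arm moves only by the shell command python3 -m handwheel 'ROWS' [FORCE]. ROWS is JSON, a list of rows, each an object of numbers: "wx", "wy", "wz": the turn, a rotation vector about the tool's x, y, z in degrees; "dx", "dy", "dz": the shift along the tool's x, y, z in cm; "gripper": the finger opening in cm, from 0 to 8.54. A call has exactly 5 rows; each row shifts and turns the pose as measured when the row begins, along the tool's axes as they then stand; what a row does not reach is not made up. A row lasts 1/8 s, in which the tool goes at most 62.5 mm and 10.7 degrees, less where a joint would pass 70% of its speed; a pose out of reach is approached as far as the arm can. A call with a gripper value outside its range is refused whole. The fingers move at their own pace and stop on an object; FORCE is the grip in N (left out, the last holds). Time passes only in rows, so rows that do not move let the fingers close, or fill a call up. It gives the time, the measured TCP pose, the force and the opening at its end, in the units of the state.
- bot.sense(): the state, without advancing time (a new reading comes with each control period).
- bot.grab_frame(name): name is "side" or "top"; returns a dict with "pixels" (420x560x3 uint8, red, green, blue), "fx", "fy", "cx", "cy" (pixels), "extrinsics" (4x4, takes a point from world to camera coordinates). Camera axes: x right, y up, looking along -z (the intrinsics and any distortion apply to the point x, -y, -z); pixel columns grow to the right and rows downward; lengths in m; the calibration is good to about 2 mm. A picture is of the moment at which its call begins. There is no depth.
- bot.job_done(): hands the job in, once; it reports no verdict.
The state is a dict: "time": time; "joint_positions": joint angles; "qd": joint speeds; "joint_torque": joint torques, N m; "tcp_pos": TCP position; "eef_rot": TCP orientation; "wrist_force": force on the tool from outside, world axes, zero at the start; "moment": the same for the moment, N m; "gripper_width": finger opening in m.
Only numpy, scipy, OpenCV 4.12 (cv2) and the standard library are available. Lean on these libraries where they do the work, as an engineer would, in place of code of your own. Each camera call takes 0.05 s, during which the arm holds its last target. There are 200 camera calls.

## Working session

There is one attempt and no reset: what is moved stays moved. The work goes in short steps, Python scripts to look and compute and a shell command to move; the robot and the scene stay as the last step left them, time stands still between calls to the robot, and variables do not carry over. Pictures are saved under pics/ and viewed, about 8 in all and at most 12, crops included, and the job is handed in when it is done.

```bash
mkdir -p pics
cat > h.py <<'E'
from bench import bot
import numpy as np, cv2
from scipy.spatial.transform import Rotation as R
def grab(n):
    f=bot.grab_frame(n); return f
def save(f,path,crop=None,s=1):
    p=f["pixels"][:,:,::-1]
    if crop: u0,v0,u1,v1=crop; p=p[v0:v1,u0:u1]
    cv2.imwrite(path,cv2.resize(p,None,fx=s,fy=s,interpolation=cv2.INTER_CUBIC))
def proj(f,P):
    P=np.atleast_2d(P); E=np.array(f["extrinsics"]); c=P@E[:3,:3].T+E[:3,3]
    return np.c_[f["cx"]+f["fx"]*c[:,0]/-c[:,2], f["cy"]-f["fy"]*c[:,1]/-c[:,2]]
def ray(f,u,v):
    E=np.array(f["extrinsics"]); d=np.array([(u-f["cx"])/f["fx"],-(v-f["cy"])/f["fy"],-1.])
    Rm=E[:3,:3]; return -Rm.T@E[:3,3], Rm.T@d
def atz(f,u,v,z):
    o,d=ray(f,u,v); return o+d*(z-o[2])/d[2]
E
python3 - <<'E'
from h import *
import pickle
for n in("side","top"):
    f=grab(n); save(f,f"pics/{n}0.png",s=1.4); pickle.dump(f,open(n+"0.pkl","wb"))
    print(n,{k:f[k] for k in f if k!="pixels"})
print(bot.sense(),bot.grasp_offset)
E
```

```text
side {'fx': 491.5229482072653, 'fy': 491.5229482072653, 'cx': 280.75687582465, 'cy': 215.85490537718113, 'extrinsics': array([[ 0.99092118, -0.1341067 ,  0.00951837, -0.62638485],
       [ 0.07075649,  0.58040262,  0.81124985, -0.16942641],
       [-0.11431853, -0.80321118,  0.58462217, -1.23073257],
       [ 0.        ,  0.        ,  0.        ,  1.        ]])}
top {'fx': 496.3889933878713, 'fy': 496.3889933878713, 'cx': 277.93573761075174, 'cy': 212.5245093648943, 'extrinsics': array([[-0.01996686, -0.99948309,  0.02519683, -0.01069311],
       [ 0.98601189, -0.01551414,  0.16595141, -0.64127046],
       [-0.16547472,  0.0281579 ,  0.98581197, -1.37970066],
       [ 0.        ,  0.        ,  0.        ,  1.        ]])}
{'time': 0.1, 'joint_positions': array([-1.44928578e+00,  3.81163457e-01,  1.29811226e+00,  7.18037884e-06,
        1.46359444e+00, -2.15320449e-01]), 'qd': array([-0.00081267, -0.00046328, -0.00268329, -0.00055323,  0.00130557,
       -0.00177578]), 'joint_torque': array([ 4.35052250e-03, -4.49223840e+01, -2.31653434e+01, -1.86997449e-04,
        3.67514323e-03, -1.54235238e-05]), 'tcp_pos': array([ 0.18173333, -0.51885657,  0.23077933]), 'eef_rot': array([-3.14034617e+00, -2.79925668e-04,  3.36830048e-01]), 'wrist_force': array([ 0.95640357, -0.12060332, -0.28634058]), 'moment': array([ 0.01492398, -0.00186413,  0.02944604]), 'gripper_width': 0.08513099986328179} 0.0187
```

View pics/side0.png

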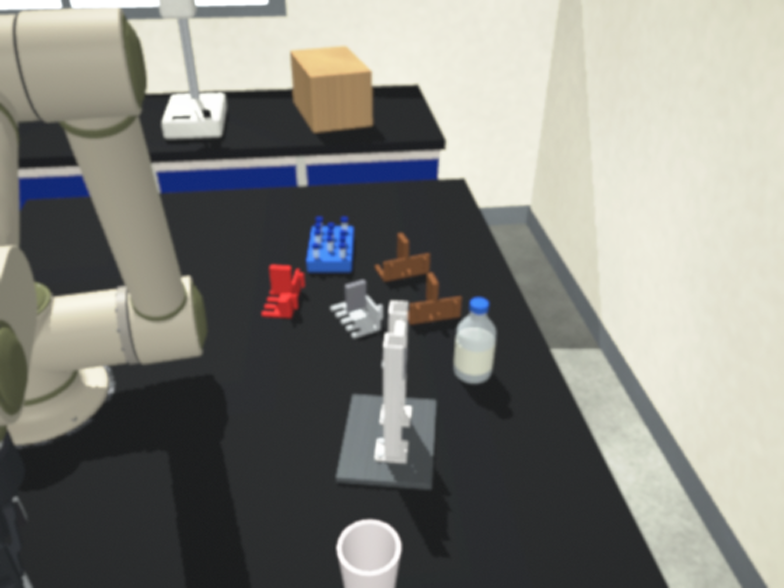

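View pics/top0.png

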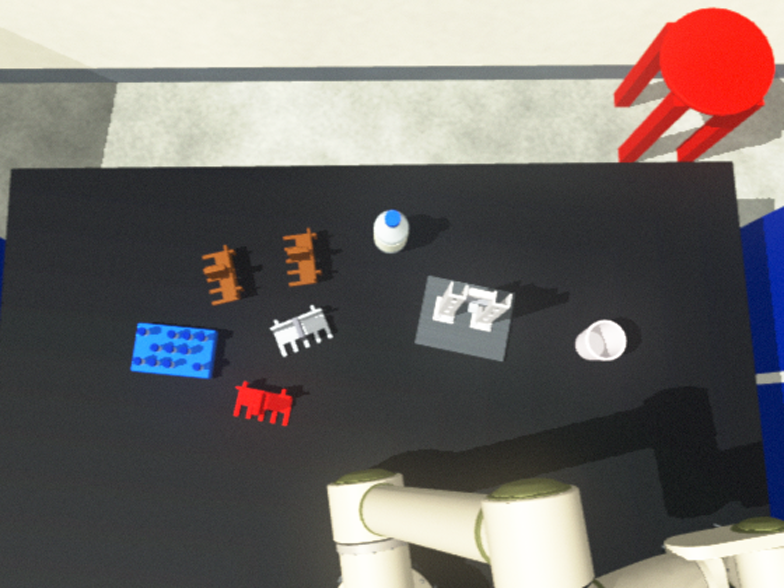

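The side view shows the grey bracket near (357,308) and the stand near (392,380). In the top view the bracket is near (302,330) and the stand near (465,318), with +x up and +y left. I'll enlarge both in a composite.

Run:
```python
from h import *
import pickle
t=pickle.load(open("top0.pkl","rb"));s=pickle.load(open("side0.pkl","rb"))
def c(f,u0,v0,w,h,k): 
    return cv2.resize(f["pixels"][v0:v0+h,u0:u0+w,::-1],None,fx=k,fy=k,interpolation=cv2.INTER_CUBIC)
a=c(t,185,210,60,50,6.5); b=c(t,290,190,85,73,4.6)
d=c(s,230,190,60,60,6.5)
im=np.zeros((600,800,3),np.uint8)
b=c(t,290,190,80,75,5)
im[:325,:390]=a; im[:375,400:800]=b; d=c(s,232,196,46,46,6); im[324:600,:276]=d
e=c(s,235,205,85,150,1.5); im[375:600,400:400+127]=e[:225,:127]
cv2.imwrite("pics/c1.png",im)
```

```text
(no output)
```

View pics/c1.png

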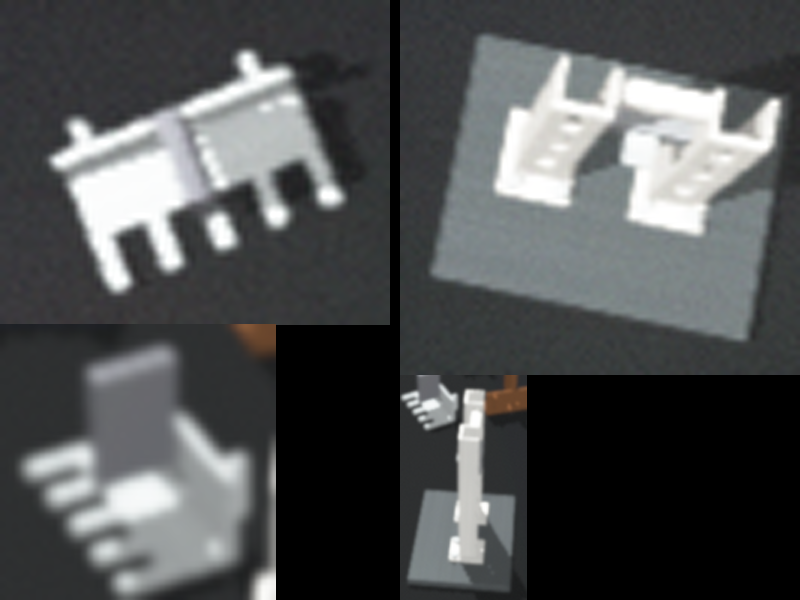

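```bash
cat > fit.py <<'E'
from h import *
import pickle
from scipy.optimize import least_squares
t=pickle.load(open("top0.pkl","rb"));s=pickle.load(open("side0.pkl","rb"))
px=lambda p,o,k,c=(0,0):[(p[0]-c[0]+.5)/k-.5+o[0],(p[1]-c[1]+.5)/k-.5+o[1]]
A=lambda *p:px(p,(185,210),6.5); B=lambda *p:px(p,(290,190),5,(400,0)); D=lambda *p:px(p,(232,196),6,(0,324))
def pose(q,P): 
    c,sn=np.cos(q[2]),np.sin(q[2]); P=np.array(P)/1000.
    return np.c_[q[0]+c*P[:,0]-sn*P[:,1],q[1]+sn*P[:,0]+c*P[:,1],P[:,2]]
def fit(obs,q0):
    def r(q): return np.concatenate([(proj(f,pose(q,[P]))[0]-m) for f,P,m in obs])
    z=least_squares(r,q0,loss="soft_l1",f_scale=1.); print(np.round(z.x,4),np.round(r(z.x).reshape(-1,2),1).tolist()); return z.x
E
python3 - <<'E'
from fit import *
print(atz(t,*A(190,150),.03),atz(t,*B(610,190),.012))
# bracket
ob=[(t,(-2.5,55,48),A(52,162)),(t,(-2.5,-55,48),A(293,75)),(t,(12,40,46),A(73,120)),(t,(12,-40,46),A(243,53)),
 (t,(-60,0,3),A(227,250)),(t,(-48,0,88),A(202,198)),(t,(-5,0,88),A(168,112))]
q=fit(ob,[.45,.1,.3])
os=[(s,(-48,-6,88),D(90,372)),(s,(-5,-6,88),D(172,350))]
fit(os+ob,q)
# stand: foot
ofo=[(t,(75,95,12),B(480,35)),(t,(75,-95,12),B(788,97)),(t,(-75,-95,12),B(748,340)),(t,(-75,95,12),B(432,277))]
g=fit(ofo,[.45,-.1,-.2]); print("foot corners",[atz(t,*o[2],.012)[:2].round(3) for o in ofo])
for p in [(0,55,245),(0,25,245),(0,-25,245),(0,-55,245)]: print(p,proj(t,pose(g,[p])), proj(s,pose(g,[p])))
E
```

```text
[0.58857067 0.16480037 0.03      ] [ 0.60014194 -0.18163622  0.012     ]
[0.6033 0.1716 0.3567] [[0.5, 0.0], [-0.6, -0.4], [0.5, 0.0], [0.5, 0.3], [0.0, -0.3], [-0.4, 0.7], [-0.5, -0.3]]
[0.6026 0.1721 0.3497] [[1.3, 2.0], [1.6, 1.7], [0.2, 0.2], [-0.7, -0.0], [0.3, 0.2], [0.4, 0.7], [-0.3, -0.0], [-0.7, 1.0], [-0.7, -0.0]]
[ 0.6024 -0.183  -0.2161] [[-0.3, -0.3], [0.4, -0.3], [0.0, 0.4], [-0.1, 0.2]]
foot corners [array([ 0.695, -0.107]), array([ 0.654, -0.291]), array([ 0.51, -0.26]), array([ 0.55 , -0.075])]
(0, 55, 245) [[322.81715592 209.72065457]] [[281.65705705 216.90137934]]
(0, 25, 245) [[334.57068277 212.07160825]] [[280.51060679 225.26228906]]
(0, -25, 245) [[354.16996399 215.99187856]] [[278.47483081 240.10893335]]
(0, -55, 245) [[365.93557887 218.34525011]] [[277.171431   249.61445538]]
```

Run:
```python
from h import *
import pickle
t=pickle.load(open("top0.pkl","rb"));s=pickle.load(open("side0.pkl","rb"))
c=lambda f,u,v,w,h,k: cv2.resize(f["pixels"][v:v+h,u:u+w,::-1],None,fx=k,fy=k,interpolation=cv2.INTER_CUBIC)
im=np.zeros((600,800,3),np.uint8)
im[:500,:640]=c(t,306,195,64,50,10)
im[:600,640:800]=c(s,265,210,32,120,5)
cv2.imwrite("pics/c2.png",im)
```

```text
(no output)
```

View pics/c2.png

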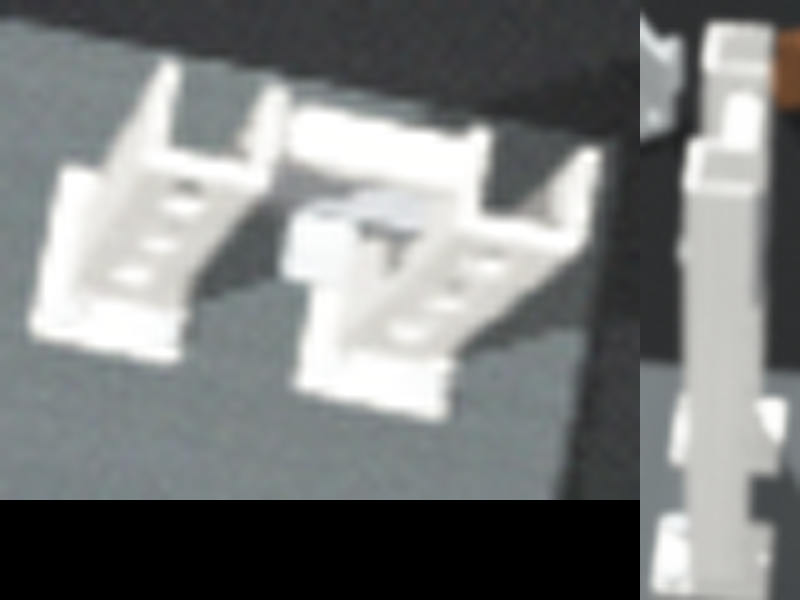

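```bash
cat >> fit.py <<'E'
C=lambda *p:px(p,(306,195),10); S=lambda *p:px(p,(265,210),5,(640,0))
ys=(55,25,-25,-55)
ut=[(t,(0,y,245),C(*m)) for y,m in zip(ys,[(150,175),(268,192),(458,228),(580,250)])]
us=[(s,(0,y,245),S(*m)) for y,m in zip(ys,[(706,25),(704,70),(690,143),(690,188)])]
E
python3 - <<'E'
from fit import *
q=fit(ut,[.6,-.18,-.2]);fit(us,q);b=fit(us+ut,q)
for g in (q,b):
    d=g[:2]-[.6024,-.183]; c,sn=np.cos(-.2161),np.sin(-.2161); print("in stand frame",c*d[0]+sn*d[1],-sn*d[0]+c*d[1])
x=np.array([.603,.172]); ya=.354
fin=x+[-.028*np.cos(ya),-.028*np.sin(ya)]; print("fin",fin)
print(bot.sense()["tcp_pos"])
E
```

```text
[ 0.5984 -0.1768 -0.1931] [[-0.2, -0.2], [-0.2, 0.2], [0.4, 0.1], [0.1, -0.1]]
[ 0.5965 -0.1753 -0.1954] [[0.1, 0.4], [-0.4, -0.3], [0.7, -0.2], [-0.3, 0.2]]
[ 0.5973 -0.1761 -0.1947] [[0.5, 0.6], [-0.0, -0.1], [1.2, 0.0], [0.1, 0.4], [-0.5, 0.2], [-0.5, 0.6], [0.2, 0.5], [-0.2, 0.4]]
in stand frame -0.005283644787384297 0.005229894354363123
in stand frame -0.006490116930323729 0.005589493087847728
fin [0.57673618 0.16229373]
[ 0.18173333 -0.51885657  0.23077933]
```

```bash
python3 -m handwheel '[{"dx":4.6,"dy":-3.94,"wz":-1},{"dx":4.6,"dy":-3.94},{"dx":4.6,"dy":-3.94},{"dx":4.6,"dy":-3.94},{"dx":4.6,"dy":-3.94}]' 30
python3 -m handwheel '[{"dx":4.6,"dy":-3.94},{"dx":4.6,"dy":-3.94},{"dx":4.6,"dy":-3.94},{"dx":4.6,"dy":-3.94},{"dx":4.6,"dy":-3.94}]'
```

```text
schema error: expected keys wx, wy, wz, dx, dy, dz, gripper
schema error: expected keys wx, wy, wz, dx, dy, dz, gripper
```

```bash
python3 -m handwheel '[{"wx":0,"wy":0,"wz":-1,"dx":4.6,"dy":-3.94,"dz":0,"gripper":8.5},{"wx":0,"wy":0,"wz":0,"dx":4.6,"dy":-3.94,"dz":0,"gripper":8.5},{"wx":0,"wy":0,"wz":0,"dx":4.6,"dy":-3.94,"dz":0,"gripper":8.5},{"wx":0,"wy":0,"wz":0,"dx":4.6,"dy":-3.94,"dz":0,"gripper":8.5},{"wx":0,"wy":0,"wz":0,"dx":4.6,"dy":-3.94,"dz":0,"gripper":8.5}]' 30
python3 -m handwheel '[{"wx":0,"wy":0,"wz":0,"dx":4.6,"dy":-3.94,"dz":0,"gripper":8.5},{"wx":0,"wy":0,"wz":0,"dx":4.6,"dy":-3.94,"dz":0,"gripper":8.5},{"wx":0,"wy":0,"wz":0,"dx":4.6,"dy":-3.94,"dz":0,"gripper":8.5},{"wx":0,"wy":0,"wz":0,"dx":4.6,"dy":-3.94,"dz":0,"gripper":8.5},{"wx":0,"wy":0,"wz":0,"dx":4.6,"dy":-3.94,"dz":0,"gripper":8.5}]'
```

```text
time: 0.72
tcp_pos: [0.332, -0.2497, 0.2291]
eef_rot: [-3.137, -0.001, 0.348]
wrist_force: [0.7, -0.8, -0.8]
gripper_width: 0.0853
time: 1.35
tcp_pos: [0.4841, 0.0235, 0.23]
eef_rot: [-3.137, -0.001, 0.347]
wrist_force: [0.3, -0.5, -0.2]
gripper_width: 0.0847
```

```bash
python3 -m handwheel '[{"wx":0,"wy":0,"wz":-0.4,"dx":4.5,"dy":-3.32,"dz":0,"gripper":8.5},{"wx":0,"wy":0,"wz":0,"dx":4.5,"dy":-3.32,"dz":0,"gripper":8.5},{"wx":0,"wy":0,"wz":0,"dx":4.5,"dy":-3.32,"dz":0,"gripper":8.5},{"wx":0,"wy":0,"wz":0,"dx":0,"dy":0,"dz":5,"gripper":8.5},{"wx":0,"wy":0,"wz":0,"dx":0,"dy":0,"dz":4,"gripper":8.5}]'
python3 - <<'E'
from h import *
import pickle
f=grab("top");g=grab("side");print(bot.sense()["tcp_pos"],bot.sense()["eef_rot"])
pickle.dump((f,g),open("p1.pkl","wb"))
c=lambda f,u,v,w,h,k: cv2.resize(f["pixels"][v:v+h,u:u+w,::-1],None,fx=k,fy=k,interpolation=cv2.INTER_CUBIC)
cv2.imwrite("pics/g1.png",np.hstack([c(f,170,190,80,100,5),c(g,205,150,80,100,5)]))
E
```

```text
time: 1.98
tcp_pos: [0.5809, 0.1739, 0.1389]
eef_rot: [-3.139, -0.006, 0.36]
wrist_force: [0.4, 0.1, -0.0]
gripper_width: 0.0847
[0.57929668 0.17334416 0.13687258] [-3.13680873e+00  1.09802345e-03  3.59688928e-01]
```

View pics/g1.png

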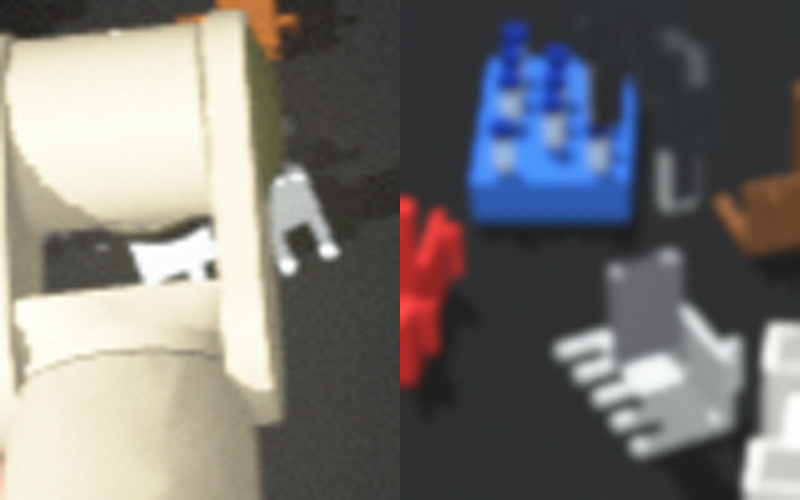

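The side crop shows the grey fin top at about (640,262), with the black fingers behind and above it. The TCP is about 1 cm off laterally, so I'll correct that and then descend.

```bash
python3 -m handwheel '[{"wx":0,"wy":0,"wz":0.3,"dx":-0.63,"dy":0.94,"dz":0,"gripper":8.5},{"wx":0,"wy":0,"wz":0,"dx":0,"dy":0,"dz":0,"gripper":8.5},{"wx":0,"wy":0,"wz":0,"dx":0,"dy":0,"dz":0,"gripper":8.5},{"wx":0,"wy":0,"wz":0,"dx":0,"dy":0,"dz":2,"gripper":8.5},{"wx":0,"wy":0,"wz":0,"dx":0,"dy":0,"dz":2,"gripper":8.5}]'
python3 -m handwheel '[{"wx":0,"wy":0,"wz":0,"dx":0,"dy":0,"dz":2,"gripper":8.5},{"wx":0,"wy":0,"wz":0,"dx":0,"dy":0,"dz":2,"gripper":8.5},{"wx":0,"wy":0,"wz":0,"dx":0,"dy":0,"dz":0,"gripper":8.5},{"wx":0,"wy":0,"wz":0,"dx":0,"dy":0,"dz":0,"gripper":8.5},{"wx":0,"wy":0,"wz":0,"dx":0,"dy":0,"dz":0,"gripper":8.5}]'
```

```text
time: 2.7
tcp_pos: [0.5799, 0.1609, 0.104]
eef_rot: [-3.141, -0.012, 0.352]
wrist_force: [-0.5, 0.1, -0.5]
gripper_width: 0.085
time: 3.32
tcp_pos: [0.5823, 0.1611, 0.0669]
eef_rot: [3.141, -0.018, 0.352]
wrist_force: [0.2, 0.1, 0.5]
gripper_width: 0.0848
```

```bash
python3 -m handwheel '[{"wx":0,"wy":-1,"wz":0,"dx":-0.5,"dy":-0.2,"dz":0.7,"gripper":8.5},{"wx":0,"wy":0,"wz":0,"dx":0,"dy":0,"dz":0.7,"gripper":8.5},{"wx":0,"wy":0,"wz":0,"dx":0,"dy":0,"dz":0,"gripper":8.5},{"wx":0,"wy":0,"wz":0,"dx":0,"dy":0,"dz":0,"gripper":8.5},{"wx":0,"wy":0,"wz":0,"dx":0,"dy":0,"dz":0,"gripper":8.5}]'
```

```text
time: 3.95
tcp_pos: [0.5769, 0.1613, 0.0528]
eef_rot: [3.141, -0.0, 0.352]
wrist_force: [-1.2, 0.1, 0.1]
gripper_width: 0.0846
```

```bash
python3 -m handwheel '[{"wx":0,"wy":0,"wz":0,"dx":0,"dy":0,"dz":0,"gripper":0.5},{"wx":0,"wy":0,"wz":0,"dx":0,"dy":0,"dz":0,"gripper":0.5},{"wx":0,"wy":0,"wz":0,"dx":0,"dy":0,"dz":0,"gripper":0.5},{"wx":0,"wy":0,"wz":0,"dx":0,"dy":0,"dz":0,"gripper":0.5},{"wx":0,"wy":0,"wz":0,"dx":0,"dy":0,"dz":0,"gripper":0.5}]' 60
python3 -m handwheel '[{"wx":0,"wy":0,"wz":0,"dx":0,"dy":0,"dz":0,"gripper":0.5},{"wx":0,"wy":0,"wz":0,"dx":0,"dy":0,"dz":0,"gripper":0.5},{"wx":0,"wy":0,"wz":0,"dx":0,"dy":0,"dz":0,"gripper":0.5},{"wx":0,"wy":0,"wz":0,"dx":0,"dy":0,"dz":0,"gripper":0.5},{"wx":0,"wy":0,"wz":0,"dx":0,"dy":0,"dz":0,"gripper":0.5}]'
```

```text
time: 4.58
tcp_pos: [0.5772, 0.1615, 0.0532]
eef_rot: [3.141, -0.001, 0.352]
wrist_force: [1.3, -1.7, 0.6]
gripper_width: 0.0114
time: 5.2
tcp_pos: [0.5772, 0.1615, 0.0532]
eef_rot: [3.141, -0.001, 0.352]
wrist_force: [1.0, -0.2, 0.7]
gripper_width: 0.0112
```

```bash
python3 -m handwheel '[{"wx":0,"wy":0,"wz":0,"dx":0,"dy":0,"dz":-3,"gripper":0.5},{"wx":0,"wy":0,"wz":8,"dx":0,"dy":0,"dz":-5,"gripper":0.5},{"wx":0,"wy":0,"wz":8,"dx":0,"dy":0,"dz":-5,"gripper":0.5},{"wx":0,"wy":0,"wz":8,"dx":0,"dy":0,"dz":-5,"gripper":0.5},{"wx":0,"wy":0,"wz":8,"dx":0,"dy":0,"dz":-2,"gripper":0.5}]'
python3 -m handwheel '[{"wx":0,"wy":0,"wz":0,"dx":0.26,"dy":4,"dz":0,"gripper":0.5},{"wx":0,"wy":0,"wz":0,"dx":0.26,"dy":5.5,"dz":0,"gripper":0.5},{"wx":0,"wy":0,"wz":0,"dx":0.26,"dy":5.5,"dz":0,"gripper":0.5},{"wx":0,"wy":0,"wz":0,"dx":0.26,"dy":5.5,"dz":0,"gripper":0.5},{"wx":0,"wy":0,"wz":0,"dx":0.26,"dy":5.5,"dz":0,"gripper":0.5}]'
```

```text
time: 5.82
tcp_pos: [0.5749, 0.1613, 0.2539]
eef_rot: [3.137, 0.011, -0.224]
wrist_force: [0.5, -0.3, -4.0]
gripper_width: 0.011
time: 6.45
tcp_pos: [0.5276, -0.0987, 0.2532]
eef_rot: [3.138, 0.014, -0.219]
wrist_force: [0.4, -1.1, -3.3]
gripper_width: 0.0114
```

```bash
python3 -m handwheel '[{"wx":0.2,"wy":0.8,"wz":-0.8,"dx":0.6,"dy":3,"dz":0.7,"gripper":0.5},{"wx":0,"wy":0,"wz":0,"dx":0.6,"dy":2.2,"dz":0.7,"gripper":0.5},{"wx":0,"wy":0,"wz":0,"dx":0,"dy":0,"dz":0.6,"gripper":0.5},{"wx":0,"wy":0,"wz":0,"dx":0,"dy":0,"dz":0,"gripper":0.5},{"wx":0,"wy":0,"wz":0,"dx":0,"dy":0,"dz":0,"gripper":0.5}]'
python3 - <<'E'
from h import *
import pickle
f=grab("top");g=grab("side");print(bot.sense()["tcp_pos"],bot.sense()["eef_rot"],bot.sense()["wrist_force"])
pickle.dump((f,g),open("p2.pkl","wb"))
c=lambda f,u,v,w,h,k: cv2.resize(f["pixels"][v:v+h,u:u+w,::-1],None,fx=k,fy=k,interpolation=cv2.INTER_CUBIC)
cv2.imwrite("pics/g2.png",np.hstack([c(f,300,180,80,100,5),c(g,230,190,80,100,5)]))
E
```

```text
time: 7.08
tcp_pos: [0.5258, -0.1556, 0.2301]
eef_rot: [-3.14, 0.006, -0.209]
wrist_force: [-0.2, -0.1, -3.1]
gripper_width: 0.0109
[ 0.52582941 -0.15559483  0.23018689] [-3.14008559  0.00613869 -0.20932084] [ 0.1549076  -0.21217435 -2.35863759]
```

View pics/g2.png

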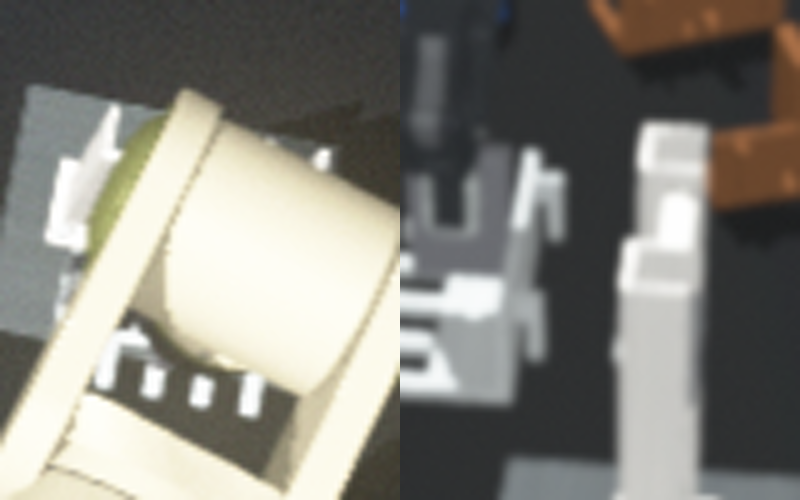

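Run:
```python
from fit import *
f,g=pickle.load(open("p2.pkl","rb"))
T=np.array([.52583,-.1556,.2302]); ya=-.2093
ax=np.array([np.cos(ya),np.sin(ya)]); o=T[:2]+.0278*ax; z0=(T[2]-.0532)*1000
q=[*o,ya]; print(q,z0)
def pr(cam,P): return proj(cam,pose(q,[(P[0],P[1],P[2]+z0)]))[0]
for n,P in [("tip%d"%y,(-60,y,3)) for y in (50,25,0,-25,-50)]: print(n,(pr(f,P)-[300,180])*5)
for n,P in dict(farclawtop=(12,40,46),farclawbot=(12,40,14),nearclawtop=(12,-42,46),nearbot=(12,-42,14),plate_near_bot=(0,-55,0),plate_far_top=(0,55,48),plate_near_top=(-5,-55,48)).items(): print(n,(pr(g,P)-[230,190])*5+[400,0])
for qs in ([.5975,-.176,-.205],):
  d=np.array(q[:2])-qs[:2];c,sn=np.cos(qs[2]),np.sin(qs[2]);print("bracket in stand",c*d[0]+sn*d[1],-sn*d[0]+c*d[1])
  for y in ys: print(y,(proj(g,pose(qs,[(0,y,245)]))[0]-[230,190])*5+[400,0])
```

```text
[np.float64(0.5530233093972827), np.float64(-0.16137615131585503), -0.2093] 177.0
tip50 [ 50.91930861 378.70424106]
tip25 [ 98.22392478 387.86830653]
tip0 [145.54109583 397.03480418]
tip-25 [192.87082676 406.203735  ]
tip-50 [240.21312259 415.37509994]
farclawtop [562.313747   176.25052042]
farclawbot [563.20149597 234.27480838]
nearclawtop [541.17218956 296.82752561]
nearbot [542.50633447 356.41912046]
plate_near_bot [510.71706182 401.07587294]
plate_far_top [538.60414175 150.705154  ]
plate_near_top [495.43642686 311.2691927 ]
bracket in stand -0.046522327833174434 0.00526364610220454
55 [643.33741309 125.78903874]
25 [638.0742106  167.22540159]
-25 [628.73070071 240.7853807 ]
-55 [622.75020382 287.86888914]
```

Run:
```python
from fit import *
f,g=pickle.load(open("p2.pkl","rb"))
c=lambda f,u,v,w,h,k: cv2.resize(f["pixels"][v:v+h,u:u+w,::-1],None,fx=k,fy=k,interpolation=cv2.INTER_CUBIC)
im=np.zeros((600,800,3),np.uint8)
im[:280,:600]=c(f,305,240,60,28,10)
im[280:600,:640]=c(g,250,212,64,32,10)
cv2.imwrite("pics/g3.png",im)
```

```text
(no output)
```

View pics/g3.png

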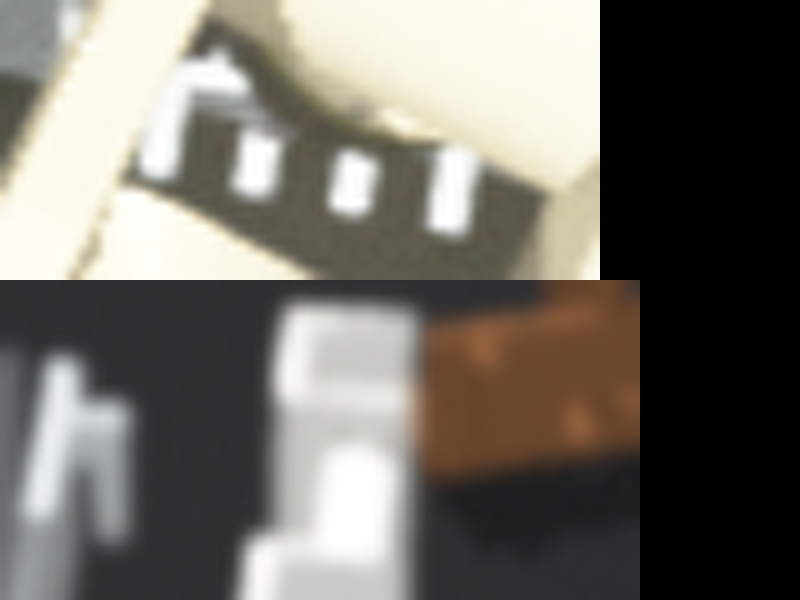

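```bash
python3 -m handwheel '[{"wx":0,"wy":0.35,"wz":0,"dx":0,"dy":0.4,"dz":-0.2,"gripper":0.5},{"wx":0,"wy":0,"wz":0,"dx":1,"dy":0,"dz":0,"gripper":0.5},{"wx":0,"wy":0,"wz":0,"dx":1,"dy":0,"dz":0,"gripper":0.5},{"wx":0,"wy":0,"wz":0,"dx":0.6,"dy":0,"dz":0,"gripper":0.5},{"wx":0,"wy":0,"wz":0,"dx":0,"dy":0,"dz":0,"gripper":0.5}]'
cat > st.py <<'E'
from h import *
s=bot.sense(); p=s["tcp_pos"]; e=s["eef_rot"]; S=np.array([.5972,-.1748]); y=-.208
q=R.from_euler("xyz",e).as_matrix()@R.from_euler("x",np.pi).as_matrix().T
o=p+q@np.array([.0278,0,-.0532]); d=o[:2]-S; c,k=np.cos(y),np.sin(y)
f=s["wrist_force"]
print("t%.2f bracket in stand mm"%s["time"],np.round(1000*np.array([c*d[0]+k*d[1],-k*d[0]+c*d[1],o[2]]),2),"rpy",np.round(e,3),"F stand",np.round([c*f[0]+k*f[1],-k*f[0]+c*f[1],f[2]],1),"M",np.round(s["moment"],2))
E
python3 st.py
```

```text
time: 7.8
tcp_pos: [0.5529, -0.165, 0.2327]
eef_rot: [-3.14, -0.002, -0.208]
wrist_force: [0.3, -0.5, -3.3]
gripper_width: 0.0112
t7.80 bracket in stand mm [-17.5    0.54 179.59] rpy [-3.14e+00 -2.00e-03 -2.08e-01] F stand [ 0.4 -0.4 -3.3] M [-0.05  0.07 -0.01]
```

```bash
python3 -m handwheel '[{"wx":0,"wy":0,"wz":0,"dx":0.2,"dy":0,"dz":0,"gripper":0.5},{"wx":0,"wy":0,"wz":0,"dx":0.2,"dy":0,"dz":0,"gripper":0.5},{"wx":0,"wy":0,"wz":0,"dx":0.2,"dy":0,"dz":0,"gripper":0.5},{"wx":0,"wy":0,"wz":0,"dx":0.1,"dy":0,"dz":0,"gripper":0.5},{"wx":0,"wy":0,"wz":0,"dx":0,"dy":0,"dz":0,"gripper":0.5}]';python3 st.py
```

```text
time: 8.43
tcp_pos: [0.5599, -0.1664, 0.2327]
eef_rot: [-3.14, -0.001, -0.208]
wrist_force: [-0.3, -0.7, -3.5]
gripper_width: 0.0109
t8.43 bracket in stand mm [-10.38   0.61 179.56] rpy [-3.14e+00 -1.00e-03 -2.08e-01] F stand [-0.1 -0.7 -3.5] M [-0.01  0.02 -0.02]
```

```bash
python3 -m handwheel '[{"wx":0,"wy":0,"wz":0,"dx":0.12,"dy":0,"dz":0,"gripper":0.5},{"wx":0,"wy":0,"wz":0,"dx":0.12,"dy":0,"dz":0,"gripper":0.5},{"wx":0,"wy":0,"wz":0,"dx":0.1,"dy":0,"dz":0,"gripper":0.5},{"wx":0,"wy":0,"wz":0,"dx":0,"dy":0,"dz":0,"gripper":0.5},{"wx":0,"wy":0,"wz":0,"dx":0,"dy":0,"dz":0,"gripper":0.5}]';python3 st.py
```

```text
time: 9.05
tcp_pos: [0.5634, -0.1671, 0.2327]
eef_rot: [-3.14, -0.001, -0.208]
wrist_force: [0.3, -0.7, -4.0]
gripper_width: 0.0114
t9.05 bracket in stand mm [ -6.84   0.61 179.56] rpy [-3.14e+00 -1.00e-03 -2.08e-01] F stand [ 0.5 -0.6 -4. ] M [-0.04  0.06  0.01]
```

```bash
python3 -m handwheel '[{"wx":0,"wy":0,"wz":0,"dx":0.12,"dy":0,"dz":0,"gripper":0.5},{"wx":0,"wy":0,"wz":0,"dx":0.12,"dy":0,"dz":0,"gripper":0.5},{"wx":0,"wy":0,"wz":0,"dx":0.1,"dy":0,"dz":0,"gripper":0.5},{"wx":0,"wy":0,"wz":0,"dx":0,"dy":0,"dz":0,"gripper":0.5},{"wx":0,"wy":0,"wz":0,"dx":0,"dy":0,"dz":0,"gripper":0.5}]';python3 st.py
```

```text
time: 9.68
tcp_pos: [0.5669, -0.1679, 0.2327]
eef_rot: [-3.14, -0.001, -0.208]
wrist_force: [-0.8, 0.3, -3.5]
gripper_width: 0.0109
t9.68 bracket in stand mm [ -3.19   0.6  179.54] rpy [-3.14e+00 -1.00e-03 -2.08e-01] F stand [-0.9  0.2 -3.5] M [0.03 0.06 0.  ]
```

```bash
python3 -m handwheel '[{"wx":0,"wy":0,"wz":0,"dx":0.08,"dy":0,"dz":0,"gripper":0.5},{"wx":0,"wy":0,"wz":0,"dx":0.08,"dy":0,"dz":0,"gripper":0.5},{"wx":0,"wy":0,"wz":0,"dx":0.06,"dy":0,"dz":0,"gripper":0.5},{"wx":0,"wy":0,"wz":0,"dx":0,"dy":0,"dz":0,"gripper":0.5},{"wx":0,"wy":0,"wz":0,"dx":0,"dy":0,"dz":0,"gripper":0.5}]';python3 st.py
python3 - <<'E'
from h import *
g=grab("side"); f=grab("top")
c=lambda f,u,v,w,h,k: cv2.resize(f["pixels"][v:v+h,u:u+w,::-1],None,fx=k,fy=k,interpolation=cv2.INTER_CUBIC)
cv2.imwrite("pics/g4.png",np.hstack([c(g,240,200,60,75,7),c(f,315,190,54,75,7)]))
E
```

```text
time: 10.3
tcp_pos: [0.5692, -0.1683, 0.2328]
eef_rot: [-3.14, -0.001, -0.208]
wrist_force: [-0.2, -0.9, -4.2]
gripper_width: 0.0111
t10.30 bracket in stand mm [ -0.85   0.61 179.58] rpy [-3.14e+00 -1.00e-03 -2.08e-01] F stand [-0.  -0.9 -4.2] M [ 0.03  0.07 -0.05]
```

View pics/g4.png

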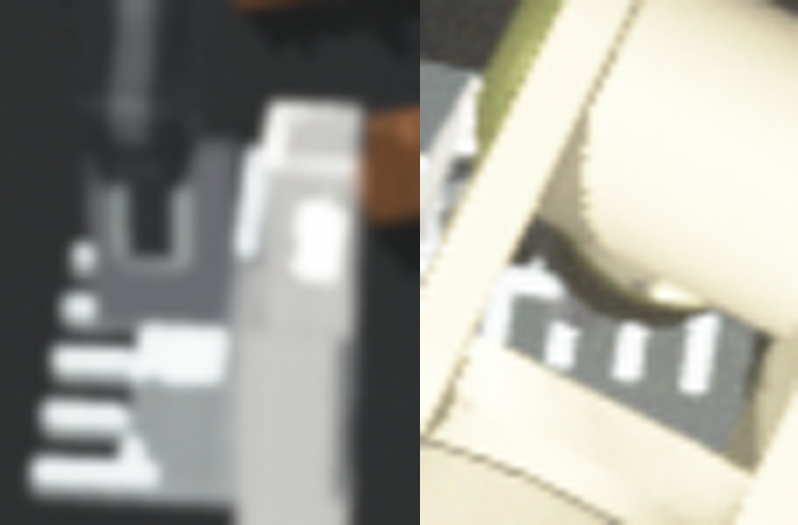

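The side crop shows the back plate, at column about 240, touching or nearly touching the front faces of the uprights. No claw tongue is left in front of them, so the claws are through. I'll feel for the face.

```bash
python3 -m handwheel '[{"wx":0,"wy":0,"wz":0,"dx":0.05,"dy":0,"dz":0,"gripper":0.5},{"wx":0,"wy":0,"wz":0,"dx":0.05,"dy":0,"dz":0,"gripper":0.5},{"wx":0,"wy":0,"wz":0,"dx":0.04,"dy":0,"dz":0,"gripper":0.5},{"wx":0,"wy":0,"wz":0,"dx":0,"dy":0,"dz":0,"gripper":0.5},{"wx":0,"wy":0,"wz":0,"dx":0,"dy":0,"dz":0,"gripper":0.5}]';python3 st.py
```

```text
time: 11.02
tcp_pos: [0.5698, -0.1684, 0.2328]
eef_rot: [-3.14, 0.001, -0.209]
wrist_force: [-2.9, 0.5, -3.4]
gripper_width: 0.0112
t11.03 bracket in stand mm [ -0.38   0.66 179.58] rpy [-3.14e+00  1.00e-03 -2.09e-01] F stand [-2.9 -0.1 -3.4] M [ 0.06  0.42 -0.11]
```

```bash
python3 -m handwheel '[{"wx":0,"wy":0,"wz":0,"dx":-0.07,"dy":0,"dz":0,"gripper":0.5},{"wx":0,"wy":0,"wz":0,"dx":0,"dy":0,"dz":0.15,"gripper":0.5},{"wx":0,"wy":0,"wz":0,"dx":0,"dy":0,"dz":0.15,"gripper":0.5},{"wx":0,"wy":0,"wz":0,"dx":0,"dy":0,"dz":0.15,"gripper":0.5},{"wx":0,"wy":0,"wz":0,"dx":0,"dy":0,"dz":0,"gripper":0.5}]';python3 st.py
```

```text
time: 11.65
tcp_pos: [0.5696, -0.1684, 0.2278]
eef_rot: [-3.14, -0.0, -0.208]
wrist_force: [-0.0, -0.1, -3.6]
gripper_width: 0.0112
t11.65 bracket in stand mm [ -0.48   0.61 174.61] rpy [-3.14  -0.    -0.208] F stand [-0.  -0.1 -3.6] M [0.04 0.09 0.03]
```

```bash
python3 -m handwheel '[{"wx":0,"wy":0,"wz":0,"dx":-0.03,"dy":0,"dz":0.1,"gripper":0.5},{"wx":0,"wy":0,"wz":0,"dx":0,"dy":0,"dz":0.1,"gripper":0.5},{"wx":0,"wy":0,"wz":0,"dx":0,"dy":0,"dz":0.1,"gripper":0.5},{"wx":0,"wy":0,"wz":0,"dx":0,"dy":0,"dz":0.1,"gripper":0.5},{"wx":0,"wy":0,"wz":0,"dx":0,"dy":0,"dz":0,"gripper":0.5}]';python3 st.py
```

```text
time: 12.28
tcp_pos: [0.5693, -0.1684, 0.2243]
eef_rot: [-3.141, -0.001, -0.208]
wrist_force: [-1.6, -0.1, -3.3]
gripper_width: 0.0114
t12.28 bracket in stand mm [ -0.72   0.56 171.14] rpy [-3.141e+00 -1.000e-03 -2.080e-01] F stand [-1.5 -0.4 -3.3] M [ 0.06  0.33 -0.06]
```

```bash
python3 -m handwheel '[{"wx":0,"wy":0,"wz":0,"dx":0,"dy":0,"dz":0.1,"gripper":0.5},{"wx":0,"wy":0,"wz":0,"dx":0,"dy":0,"dz":0.1,"gripper":0.5},{"wx":0,"wy":0,"wz":0,"dx":0,"dy":0,"dz":0.1,"gripper":0.5},{"wx":0,"wy":0,"wz":0,"dx":0,"dy":0,"dz":0.1,"gripper":0.5},{"wx":0,"wy":0,"wz":0,"dx":0,"dy":0,"dz":0,"gripper":0.5}]';python3 st.py
```

```text
time: 12.9
tcp_pos: [0.5693, -0.1685, 0.2215]
eef_rot: [-3.141, -0.003, -0.208]
wrist_force: [-2.8, -0.2, 1.3]
gripper_width: 0.0113
t12.90 bracket in stand mm [ -0.66   0.4  168.42] rpy [-3.141e+00 -3.000e-03 -2.080e-01] F stand [-2.7 -0.8  1.3] M [ 0.09  0.57 -0.04]
```

```bash
python3 -m handwheel '[{"wx":0,"wy":0,"wz":0,"dx":0,"dy":0,"dz":0.12,"gripper":0.5},{"wx":0,"wy":0,"wz":0,"dx":0,"dy":0,"dz":0.12,"gripper":0.5},{"wx":0,"wy":0,"wz":0,"dx":0,"dy":0,"dz":0.12,"gripper":0.5},{"wx":0,"wy":0,"wz":0,"dx":0,"dy":0,"dz":0.12,"gripper":0.5},{"wx":0,"wy":0,"wz":0,"dx":0,"dy":0,"dz":0,"gripper":0.5}]';python3 st.py
```

```text
time: 13.52
tcp_pos: [0.5694, -0.1686, 0.219]
eef_rot: [3.141, -0.006, -0.208]
wrist_force: [-3.5, 1.0, 1.7]
gripper_width: 0.0111
t13.53 bracket in stand mm [ -0.37   0.31 165.94] rpy [ 3.141 -0.006 -0.208] F stand [-3.6  0.3  1.7] M [0.15 0.86 0.04]
```

```bash
python3 -m handwheel '[{"wx":0,"wy":-0.3,"wz":0,"dx":-0.03,"dy":0,"dz":0.14,"gripper":0.5},{"wx":0,"wy":0,"wz":0,"dx":0,"dy":0,"dz":0.14,"gripper":0.5},{"wx":0,"wy":0,"wz":0,"dx":0,"dy":0,"dz":0.14,"gripper":0.5},{"wx":0,"wy":0,"wz":0,"dx":0,"dy":0,"dz":0.14,"gripper":0.5},{"wx":0,"wy":0,"wz":0,"dx":0,"dy":0,"dz":0,"gripper":0.5}]';python3 st.py
```

```text
time: 14.15
tcp_pos: [0.5693, -0.1684, 0.2123]
eef_rot: [3.141, 0.0, -0.209]
wrist_force: [-2.3, 0.7, -1.0]
gripper_width: 0.0111
t14.15 bracket in stand mm [ -0.82   0.44 159.07] rpy [ 3.141  0.    -0.209] F stand [-2.4  0.3 -1. ] M [ 0.08  0.34 -0.12]
```

```bash
python3 -m handwheel '[{"wx":0,"wy":0,"wz":0,"dx":0,"dy":0,"dz":0.1,"gripper":0.5},{"wx":0,"wy":0,"wz":0,"dx":0,"dy":0,"dz":0.1,"gripper":0.5},{"wx":0,"wy":0,"wz":0,"dx":0,"dy":0,"dz":0.08,"gripper":0.5},{"wx":0,"wy":0,"wz":0,"dx":0,"dy":0,"dz":0,"gripper":0.5},{"wx":0,"wy":0,"wz":0,"dx":0,"dy":0,"dz":0,"gripper":0.5}]';python3 st.py
```

```text
time: 14.78
tcp_pos: [0.5696, -0.1685, 0.2092]
eef_rot: [3.141, -0.0, -0.208]
wrist_force: [-1.1, 0.5, -2.3]
gripper_width: 0.011
t14.78 bracket in stand mm [ -0.51   0.44 156.01] rpy [ 3.141 -0.    -0.208] F stand [-1.2  0.3 -2.3] M [ 0.05  0.13 -0.01]
```

```bash
python3 -m handwheel '[{"wx":0,"wy":0,"wz":0,"dx":0,"dy":0,"dz":0.06,"gripper":0.5},{"wx":0,"wy":0,"wz":0,"dx":0,"dy":0,"dz":0.06,"gripper":0.5},{"wx":0,"wy":0,"wz":0,"dx":0,"dy":0,"dz":0.06,"gripper":0.5},{"wx":0,"wy":0,"wz":0,"dx":0,"dy":0,"dz":0.06,"gripper":0.5},{"wx":0,"wy":0,"wz":0,"dx":0,"dy":0,"dz":0.06,"gripper":0.5}]';python3 st.py
```

```text
time: 15.4
tcp_pos: [0.5696, -0.1684, 0.209]
eef_rot: [3.14, -0.004, -0.208]
wrist_force: [-4.5, 0.6, 5.9]
gripper_width: 0.0113
t15.40 bracket in stand mm [ -0.37   0.45 155.87] rpy [ 3.14  -0.004 -0.208] F stand [-4.5 -0.3  5.9] M [ 0.25  0.61 -0.08]
```

It is solidly seated. Next is a gentle pull-up test of the latch: with the latch engaged, the bracket should stop about 1.5 mm up.

```bash
python3 -m handwheel '[{"wx":0,"wy":0,"wz":0,"dx":0,"dy":0,"dz":-0.08,"gripper":0.5},{"wx":0,"wy":0,"wz":0,"dx":0,"dy":0,"dz":-0.08,"gripper":0.5},{"wx":0,"wy":0,"wz":0,"dx":0,"dy":0,"dz":-0.08,"gripper":0.5},{"wx":0,"wy":0,"wz":0,"dx":0,"dy":0,"dz":-0.06,"gripper":0.5},{"wx":0,"wy":0,"wz":0,"dx":0,"dy":0,"dz":-0.06,"gripper":0.5}]';python3 st.py
```

```text
time: 16.02
tcp_pos: [0.5696, -0.1684, 0.2106]
eef_rot: [3.141, -0.001, -0.208]
wrist_force: [-0.1, 0.3, -3.5]
gripper_width: 0.0116
t16.02 bracket in stand mm [ -0.45   0.53 157.4 ] rpy [ 3.141e+00 -1.000e-03 -2.080e-01] F stand [-0.1  0.2 -3.5] M [0.07 0.11 0.01]
```

```bash
python3 -m handwheel '[{"wx":0,"wy":0,"wz":0,"dx":0,"dy":0,"dz":-0.06,"gripper":0.5},{"wx":0,"wy":0,"wz":0,"dx":0,"dy":0,"dz":-0.06,"gripper":0.5},{"wx":0,"wy":0,"wz":0,"dx":0,"dy":0,"dz":-0.06,"gripper":0.5},{"wx":0,"wy":0,"wz":0,"dx":0,"dy":0,"dz":-0.06,"gripper":0.5},{"wx":0,"wy":0,"wz":0,"dx":0,"dy":0,"dz":-0.06,"gripper":0.5}]';python3 st.py
```

```text
time: 16.65
tcp_pos: [0.5695, -0.1684, 0.2109]
eef_rot: [-3.141, 0.002, -0.209]
wrist_force: [3.6, -0.7, -13.5]
gripper_width: 0.0111
t16.65 bracket in stand mm [ -0.72   0.61 157.68] rpy [-3.141e+00  2.000e-03 -2.090e-01] F stand [  3.7   0.1 -13.5] M [-0.26 -0.49  0.02]
```

The latch holds: 10 N of pull and no further lift. I'll seat it again, then release.

```bash
python3 -m handwheel '[{"wx":0,"wy":0,"wz":0,"dx":0,"dy":0,"dz":0.08,"gripper":0.5},{"wx":0,"wy":0,"wz":0,"dx":0,"dy":0,"dz":0.08,"gripper":0.5},{"wx":0,"wy":0,"wz":0,"dx":0,"dy":0,"dz":0.06,"gripper":0.5},{"wx":0,"wy":0,"wz":0,"dx":0,"dy":0,"dz":0,"gripper":0.5},{"wx":0,"wy":0,"wz":0,"dx":0,"dy":0,"dz":0,"gripper":0.5}]';python3 st.py
python3 -m handwheel '[{"wx":0,"wy":0,"wz":0,"dx":0,"dy":0,"dz":0,"gripper":3},{"wx":0,"wy":0,"wz":0,"dx":0,"dy":0,"dz":0,"gripper":5},{"wx":0,"wy":0,"wz":0,"dx":0,"dy":0,"dz":0,"gripper":5},{"wx":0,"wy":0,"wz":0,"dx":0,"dy":0,"dz":0,"gripper":5},{"wx":0,"wy":0,"wz":0,"dx":0,"dy":0,"dz":0,"gripper":5}]';python3 st.py
```

```text
time: 17.27
tcp_pos: [0.5696, -0.1684, 0.2108]
eef_rot: [3.142, -0.001, -0.208]
wrist_force: [1.2, -0.2, -6.5]
gripper_width: 0.0114
t17.27 bracket in stand mm [ -0.54   0.58 157.6 ] rpy [ 3.142e+00 -1.000e-03 -2.080e-01] F stand [ 1.2  0.  -6.5] M [-0.05 -0.04  0.  ]
time: 17.9
tcp_pos: [0.5703, -0.1688, 0.2131]
eef_rot: [3.14, -0.005, -0.208]
wrist_force: [0.8, -0.8, 0.1]
gripper_width: 0.0498
t17.90 bracket in stand mm [  0.52   0.29 160.  ] rpy [ 3.14  -0.005 -0.208] F stand [ 1.  -0.7  0.1] M [ 0.   -0.04 -0.01]
```

```bash
python3 -m handwheel '[{"wx":0,"wy":0,"wz":0,"dx":0,"dy":0,"dz":-1,"gripper":5},{"wx":0,"wy":0,"wz":0,"dx":0,"dy":0,"dz":-3,"gripper":5},{"wx":0,"wy":0,"wz":0,"dx":0,"dy":0,"dz":-4,"gripper":5},{"wx":0,"wy":0,"wz":0,"dx":0,"dy":0,"dz":-4,"gripper":5},{"wx":0,"wy":0,"wz":0,"dx":0,"dy":0,"dz":0,"gripper":5}]'
python3 -m handwheel '[{"wx":0,"wy":0,"wz":0,"dx":-5,"dy":-5,"dz":0,"gripper":5},{"wx":0,"wy":0,"wz":0,"dx":-4,"dy":-5,"dz":0,"gripper":5},{"wx":0,"wy":0,"wz":0,"dx":-4,"dy":-5,"dz":0,"gripper":5},{"wx":0,"wy":0,"wz":0,"dx":-4,"dy":-5,"dz":0,"gripper":5},{"wx":0,"wy":0,"wz":0,"dx":0,"dy":0,"dz":0,"gripper":5}]'
python3 - <<'E'
from h import *
import pickle
g=grab("side"); f=grab("top"); pickle.dump((f,g),open("p5.pkl","wb"))
c=lambda f,u,v,w,h,k: cv2.resize(f["pixels"][v:v+h,u:u+w,::-1],None,fx=k,fy=k,interpolation=cv2.INTER_CUBIC)
cv2.imwrite("pics/g5.png",np.hstack([c(g,240,200,60,75,7),c(f,315,190,54,75,7)]))
E
```

```text
time: 18.52
tcp_pos: [0.5695, -0.1684, 0.3397]
eef_rot: [3.14, -0.007, -0.208]
wrist_force: [-0.3, -0.7, -0.5]
gripper_width: 0.0505
time: 19.15
tcp_pos: [0.447, 0.0559, 0.3353]
eef_rot: [3.141, -0.003, -0.21]
wrist_force: [-0.3, -0.8, 0.4]
gripper_width: 0.0503
```

View pics/g5.png

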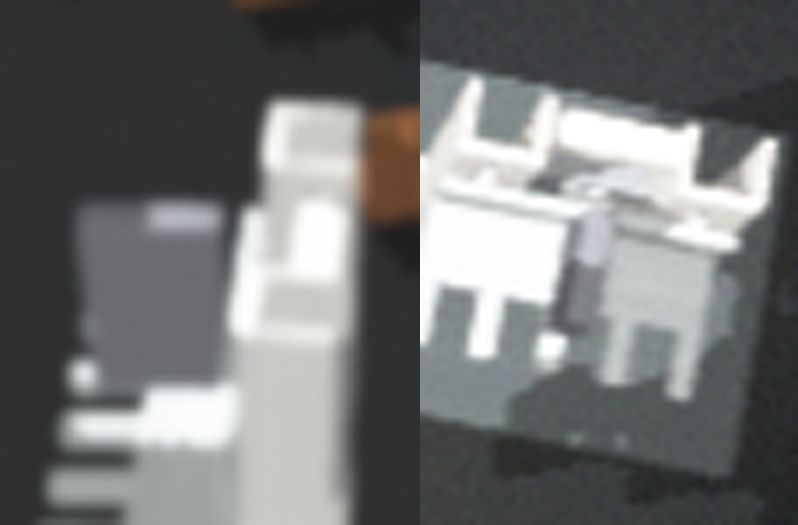

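The side crop shows the bracket hanging square against the uprights: fin top at (80–220, 207), back plate flush at column about 240. The top crop shows it centred across both uprights. The gripper is clear, so I'm handing in.

Run:
```python
from fit import *
f,g=pickle.load(open("p5.pkl","rb"))
for z in (156,157.6):
  q=[.5972,-.1748,-.208]; print(z,[(proj(g,pose(q,[(x,y,88+z)]))[0]-[240,200]+.5)*7 for x,y in((-48,-6),(-5,-6),(-48,6))])
print(bot.job_done())
```

```text
156 [array([ 94.81601571, 222.23347626]), array([240.25469406, 229.88642845]), array([ 99.61901061, 197.7103509 ])]
157.6 [array([ 94.68859018, 217.92326261]), array([240.26161376, 225.57339236]), array([ 99.49718967, 193.41865214])]
the job is handed in; nothing more can be done
None
```

I hooked the bracket into the top pair of slots, pressed it home and latched it, released it, and handed the job in at about 19 s of the 61 s allowed. The job gives no verdict, so success isn't confirmed beyond the checks below.

- **Insertion:** both claws went through with no contact force. The back plate touched the uprights at about 3 N. The highest wrist force I read was about 14 N, in the latch pull test; readings came only at the end of each move.
- **Seating:** the bracket stopped firmly at a height of 155.9 mm (home is 156 mm). Pulled up about 10 N, it rose only about 1.7 mm and then held, so the latch is engaged.
- **After release:** the last picture shows it hanging in both slots with the gripper clear. I never went near the bottle, beaker or tube rack, though I did not measure them again at the end.
- **Loose ends:**
  - I let go with the bracket about 1.6 mm above home because my re-seating push fell short. I did not measure whether it then dropped the rest of the way; either height is inside the 153–159 mm limit.
  - In the last picture the fin top sits about 2–3 pixels (5–7 mm) further out from the stand than predicted. I found this only as I handed in. It would fit the bracket leaning out on its 2 mm of play by an estimated 0.06 rad (the limit is 0.12), but I did not check it further.

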